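Turn the well tile over against the turning stop

ROBOT

A 7-joint arm with a two-finger parallel gripper is mounted at the origin on the work surface. World frame = base frame: x ahead of the robot, y to its left, z up, the work surface at z = 0. Lengths are in m, angles in rad, forces in N, time in s.
With the tool pointing down it reaches from about 0.35 to 0.9 m from the base axis. Payload 8.1 kg.
Tool frame: the origin (TCP) lies on the mounting face of the last link; the fingertips stand 178 mm ahead of it and the grasp point (between the pads) lies 159 mm ahead of it; z points along the fingers, y is the direction in which the jaws open and shut (so a half turn about z gives the same grasp; the last joint's range is limited). The gripper opens to 92 mm and grips with 3 to 60 N. Pads are 19 mm wide; open, the fingers measure 130 mm over their backs; the gripper's body (75 mm by 190 mm) begins 47 mm behind the grasp point.
Start: joints at [1.16, 0.434, 0.025, 1.573, -0.012, 1.134, -0.075], TCP at [0.189, -0.596, 0.405] pointing down, gripper open.
Joint ranges: [-2.62, 2.62], [-0.44, 2.09], [-1.27, 1.32], [0.08, 2.57], [-1.32, 4.46], [0.12, 2], [-2.74, 2.74]. Speed limits (rad/s): [2.22, 2.22, 3.01, 3.01, 3.14, 3.14, 3.14].

INTERFACE

Orientations are given as [roll, pitch, yaw] about the fixed x, y, z axes, in that order (R = Rz(yaw) Ry(pitch) Rx(roll)).
In Python, from plant import env gives the robot as it stands. The module is installed in compiled form; this text tells all that it offers. Calls block until the motion is done:
- env.move_ptp(position, orientation): joint-space move of the TCP to a pose.
- env.line_to(position, frame=None, rate=0.15, guard=None): straight line of the TCP; frame=None keeps the orientation; rate is the mean speed in m/s. With guard (N) it stops when the force on the tool has changed by that much, and returns True; else False.
- env.move_j(angles): joint-space move.
- env.open() and env.close_gripper(grip_force=None): open the fingers fully, or close them until they stop; grip_force is the grip in N (None keeps the last).
- env.sleep(seconds).
- env.solve_ik(position, orientation): joint angles nearest the present ones, or None.
- env.observe(): the state.
- env.snapshot(name): name is "side" or "top"; returns (picture, depth): 384x512x3 uint8, red, green, blue; 384x512 float32, m along the optical axis (not along the pixel's ray), 0 where there is no reading.
- env.camera_info(name): a dict with "fx", "fy", "cx", "cy" (pixels), "R" (3x3) and "t" (3): a world point X has camera coordinates R X + t. Camera axes: x right, y down, z forward; pixel columns grow to the right and rows downward; lengths in m; the calibration is good to about 2 mm. A picture is of the moment at which its call begins. camera_info takes no time and is no camera call.
A pose or a line that the arm cannot do raises env.Unreachable and nothing moves.
- env.sign_off(): hands the job in, once; it reports no verdict.
Trained networks look in the newest picture that a camera, given by its name, has taken for a name from the list of things; names that differ only in an ending like _2 or _b are one class to them, and where a whole thing is asked for, a point or a joint stands for the part that bears it (a point fixed in the world has none). Each returns a list of dicts, best first, with "confidence" (0 to 1); they miss things now and then, are a little off and sometimes report something else, mostly with a low value. They report only what shows in the picture. A call takes as long as a camera call. They do not tell look-alikes from the thing itself.
- env.look_for(camera, label): "centre" ([x, y, z] in m, in world coordinates, good to about 4 mm: the middle of the surface that is visible of it).
- env.regions_of(camera, label): "mask" (384x512 bool, what is visible of it).
The state is a dict: "t": time; "joint_pos": joint angles; "qd": joint speeds; "tau": joint torques, N m; "eef_pos": TCP position; "orientation": TCP orientation; "contact_force": force on the tool from outside, world axes, zero at the start; "wrist_torque": the same for the moment, N m; "finger_gap": opening from 0.0 (shut) to 1.0 (fully open).
Only numpy, scipy, OpenCV 4.12 (cv2) and the standard library are available. Lean on these libraries where they do the work, as an engineer would, in place of code of your own. Each camera call takes 0.05 s, during which the arm holds its last target.

TASK

Turn the white well tile over so that its wells face down and stay free of dust: with the fingertips, push it gently along the bench against the black slope of the turning stop until its far edge has ridden up the slope and the tile leans steeply there, then reach behind its raised edge and push it back over, so that the tile lies flat on the mat, wells down, in front of the stop. Do not pick the tile up, and leave the other things where they stand.

Things in the scene. Friction and masses are not known exactly. Their poses are not given: they have to be found in the camera images.
- tile: flat rectangular tile, 76 mm (its x) x 100 mm (its y) x 7 mm thick, about 80 g; upper face white with 3 x 4 round wells, underside blue. Origin: centre of the underside; z points out of the welled face (up at the start). At the start it lies flat on the bench at 75 to 110 mm in front of the stop's foot, its x axis within 0.25 rad of the stop's x axis.
- tile_near (a point): middle of the underside's edge nearest the robot (tile x = -38 mm): the edge to push
- tile_far (a point): middle of the underside's far edge (tile x = +38 mm): the edge that rides up the slope
- stop: turning stop, screwed to the bench: a slippery black slope (friction about 0.1, elsewhere about 0.6), 150 mm wide (its y), rising from the bench at 60 degrees away from the robot, 52 mm long along the slope, on an aluminium bracket. Origin: middle of the slope's foot line, on the bench; x points horizontally away from the robot into the slope, z up.
- stop_foot (a point): same point as the stop's origin. A tile pushed until its near edge is at the foot lies back on the slope at about 60 degrees, its raised edge 66 mm high, 38 mm behind the foot and 24 mm (along the slope) past the crest; it stays leaning there when let go.
- stop_crest (a point): middle of the slope's top edge: 26 mm behind the foot, 45 mm above the bench. Behind it the bracket stays under 37 mm high and ends 63 mm behind the foot. A leaning tile pushed back from behind, at 50 to 60 mm height, pivots on its lower edge and falls over towards the robot.
- vial: small clear sample vial with red screw cap, 25 mm wide, 50 mm tall; stands beside the stop or the tile's path; bystander, origin at the centre of its underside
- dropper: amber dropper bottle, 32 mm wide, 70 mm tall; stands beside the stop or the tile's path; bystander, origin at the centre of its underside
- reagent: white bottle with blue cap, 48 mm wide, 85 mm tall, on the left; bystander, origin at the centre of its underside
- jar: jar with green lid, 60 mm wide, 55 mm tall, on the left; bystander, origin at the centre of its underside
- dish: round flat culture dish, 94 mm across, 15 mm tall, on the right; bystander, origin at the centre of its underside
- block: aluminium tube block 70 x 110 mm with four red-capped tubes, 65 mm tall, on the right; bystander, origin at the centre of its underside
Things that resemble listed ones, but are neither listed nor needed, are in the scene too. There is more than one size of the tile; the one meant has the size given above.

How it is judged:
By the outcome, as a careful person would: the job done as asked, in the order asked, and still so for the second after the job is handed in, with the robot touching nothing.
It also fails if it takes over 51 s, if anything falls off the work surface, if the arm or the gripper's body presses on something with over 40 N, if the wrist force passes 120 N, or if a joint passes its speed limit or range.

## Working session

There is one attempt and no reset: what is moved stays moved. The work goes in short steps, each a Python script; the robot and the scene stay as the last script left them, time stands still between calls to the robot, and variables do not carry over. Pictures are saved under pics/ and viewed, and the job is handed in when it is done.

```bash
mkdir -p pics
cat > h.py <<'E'
import numpy as np, cv2
from plant import env
def snap(cam,name):
    p,d=env.snapshot(cam); cv2.imwrite(f'pics/{name}.png',cv2.cvtColor(p,cv2.COLOR_RGB2BGR)); np.savez(f'pics/{cam}.npz',p=p,d=d); return p,d
def world(cam,d):
    c=env.camera_info(cam); v,u=np.mgrid[:384,:512]
    X=np.stack([(u-c['cx'])/c['fx']*d,(v-c['cy'])/c['fy']*d,d],-1)
    return (X-np.array(c['t']))@np.array(c['R'])
def proj(cam,X):
    c=env.camera_info(cam); x=np.array(c['R'])@np.array(X)+c['t']; return c['fx']*x[0]/x[2]+c['cx'],c['fy']*x[1]/x[2]+c['cy']
E
python3 - <<'E'
from h import *
for c in('top','side'):
    snap(c,c+'0')
    ci=env.camera_info(c); print(c,-np.array(ci['R']).T@ci['t'])
    for l in('tile','stop','vial','dropper'):
        print(l,[(np.round(r['centre'],3),round(r['confidence'],2),np.round(proj(c,r['centre']))) for r in env.look_for(c,l)])
print(env.observe()['t'],env.observe()['orientation'])
E
```

```text
top [0.35148447 0.00671876 1.43583168]
tile [(array([ 0.354, -0.054,  0.013]), 0.77, array([275., 253.])), (array([0.471, 0.244, 0.006]), 0.74, array([180., 215.])), (array([0.517, 0.078, 0.003]), 0.72, array([233., 201.]))]
stop [(array([0.635, 0.07 , 0.014]), 0.58, array([236., 164.]))]
vial []
dropper [(array([ 0.595, -0.056,  0.051]), 0.57, array([277., 175.])), (array([0.638, 0.068, 0.014]), 0.43, array([237., 163.])), (array([0.495, 0.436, 0.056]), 0.18, array([115., 205.]))]
side [0.47821602 0.76219432 0.79545411]
tile [(array([0.515, 0.083, 0.005]), 0.85, array([265., 214.])), (array([ 0.352, -0.045,  0.009]), 0.81, array([324., 183.])), (array([0.465, 0.246, 0.004]), 0.73, array([281., 267.]))]
stop [(array([0.629, 0.082, 0.019]), 0.93, array([223., 208.]))]
vial []
dropper [(array([0.582, 0.226, 0.036]), 0.68, array([233., 249.]))]
0.5 [-3.14156010e+00  4.62366532e-05  3.07771659e-01]
```

View pics/top0.png

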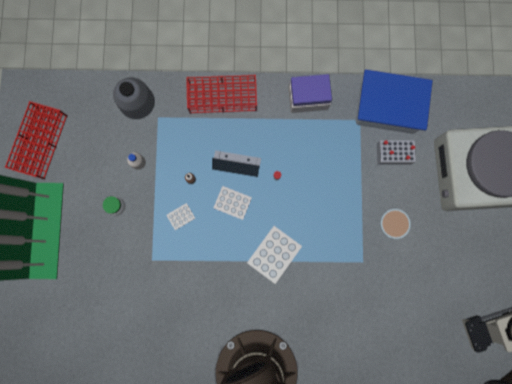

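View pics/side0.png

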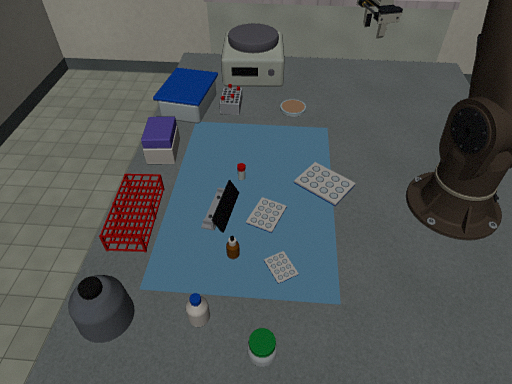

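Run:
```python
from h import *
for c,(x0,x1,y0,y1) in (('top',(150,320,120,300)),('side',(170,360,150,300))):
    p=np.load(f'pics/{c}.npz')['p'][y0:y1,x0:x1]
    cv2.imwrite(f'pics/{c}0c.png',cv2.resize(p[:,:,::-1],None,fx=3.3,fy=3.3,interpolation=cv2.INTER_CUBIC)[:600,:800])
```

```text
(no output)
```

Three tile candidates in the top picture: small at (180,216), medium at (233,203) and large at (274,254). I'll measure their sizes, and the stop at (237,164).

Run:
```python
from h import *
for c in('top','side'):
    z=np.load(f'pics/{c}.npz'); p=z['p'].astype(int); W=world(c,z['d'])
    env.snapshot(c)
    for r in env.regions_of(c,'tile'):
        m=r['mask'].astype(np.uint8)
        cn=max(cv2.findContours(m,0,2)[0],key=cv2.contourArea)[:,0]
        ci=env.camera_info(c); R=np.array(ci['R']);C=-R.T@ci['t']
        ray=np.stack([(cn[:,0]-ci['cx'])/ci['fx'],(cn[:,1]-ci['cy'])/ci['fy'],np.ones(len(cn))],-1)@R
        P=C+ray*((0.007-C[2])/ray[:,2])[:,None]
        print(c,'tile',m.sum(),np.round(cv2.minAreaRect((P[:,:2]*1000).astype(np.float32)),1) if 0 else cv2.minAreaRect((P[:,:2]*1000).astype(np.float32)))
    x0=np.where((p.max(-1)<50)&(abs(W[...,0]-.63)<.08)&(abs(W[...,1]-.08)<.11)&(W[...,2]>.0))
    Q=W[x0]; print(c,'black n',len(Q),'zrange',Q[:,2].min(),Q[:,2].max())
    # fit plane
    m0=np.median(Q,0); k=np.linalg.norm(Q-m0,axis=1)<.1; Q=Q[k]
    for _ in range(4):
        A=np.c_[Q[:,1:],np.ones(len(Q))]; s=np.linalg.lstsq(A,Q[:,0],rcond=None)[0]; e=abs(A@s-Q[:,0]); Q=Q[e<.006]
    print('plane x=a*y+b*z+c',s,len(Q), 'y range',Q[:,1].min(),Q[:,1].max(),'z',Q[:,2].min(),Q[:,2].max())
    for n,rng in (('vial',((p[...,0]>120)&(p[...,1]<60))),('dropper',((p[...,0]>p[...,2]+30)))):
        k=rng&(abs(W[...,0]-.6)<.13)&(abs(W[...,1]-.08)<.2)&(W[...,2]>.01); Q=W[k]; print(n,len(Q),np.round(Q.min(0),3),np.round(Q.max(0),3))
    S=W[(abs(W[...,0]-.65)<.1)&(abs(W[...,1]-.08)<.1)&(W[...,2]>.012)]; print('stopabove',np.round(S.min(0),3),np.round(S.max(0),3))
```

```text
top tile 710 ((514.474365234375, 80.88338470458984), (98.00141143798828, 74.89273071289062), 69.75641632080078)
top tile 1530 ((352.5840759277344, -50.95806884765625), (107.14983367919922, 144.5474853515625), 55.22291946411133)
top tile 428 ((468.1946105957031, 243.30596923828125), (57.334075927734375, 75.2147445678711), 32.05634307861328)
top black n 201 zrange 0.0006842831526474107 0.044472370181209975
plane x=a*y+b*z+c [0.15741778 0.5281695  0.59945987] 200 y range 0.00739054355348152 0.14475974027853813 z 0.001810314331697857 0.044472370181209975
vial 25 [ 0.585 -0.064  0.041] [ 0.604 -0.051  0.054]
dropper 46 [ 0.574 -0.067  0.026] [0.607 0.218 0.054]
stopabove [ 0.606 -0.002  0.012] [0.68  0.148 0.051]
side tile 587 ((467.77093505859375, 246.69290161132812), (54.391761779785156, 73.68457794189453), 32.10514450073242)
side tile 1420 ((353.1108093261719, -49.509979248046875), (118.06565856933594, 148.46597290039062), 54.328269958496094)
side tile 872 ((515.1051025390625, 84.55516815185547), (106.54800415039062, 83.05084228515625), 67.74513244628906)
side black n 694 zrange 0.00011569281556638327 0.04681524633616757
plane x=a*y+b*z+c [0.15992165 0.6001073  0.59596062] 672 y range -0.0005428263023586004 0.15149487773696535 z 0.00011569281556638327 0.04681524633616757
vial 27 [ 0.587 -0.067  0.047] [ 0.608 -0.045  0.051]
dropper 201 [ 0.572 -0.068  0.01 ] [0.608 0.232 0.055]
stopabove [ 0.604 -0.001  0.012] [0.677 0.151 0.047]
```

View pics/top0c.png

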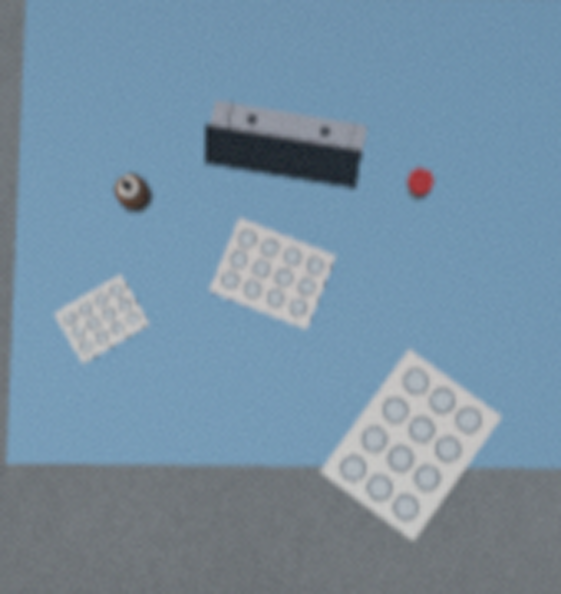

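View pics/side0c.png

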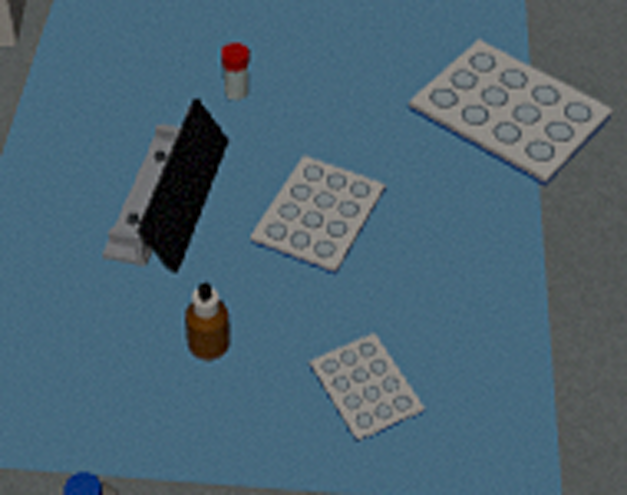

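The medium tile at (233,203) measures 98 x 75 mm, which fits 76 x 100. The small one is 75 x 57 mm and the large one 145 x 107 mm. The enlarged crops confirm it: it lies on the mat directly in front of the black slope. The vial's red cap is at top (277,175) and the dropper at (189,178). Next I'll close the fingers, touch down behind the tile and start pushing.

```bash
cat >> h.py <<'E'
YS=-0.158; F=np.array([0.609,0.0755])
ex=np.array([np.cos(YS),np.sin(YS)]); ey=np.array([-np.sin(YS),np.cos(YS)])
def P(xs,ys,tip): # stop frame tool axis position, fingertip height
    w=F+xs*ex+ys*ey; return [w[0],w[1],tip+0.178]
def O(dy=0): return [np.pi,0,YS+dy]
def st(msg=''):
    o=env.observe(); d=np.array(o['eef_pos'][:2])-F
    print(msg,'t',round(o['t'],2),'xs,ys',np.round([d@ex*1e3,d@ey*1e3],1),'tip',round((o['eef_pos'][2]-.178)*1e3,1),'F',np.round(o['contact_force'],1),'gap',round(o['finger_gap'],2))
E
python3 - <<'E'
from h import *
T=np.array([0.515,0.0825]); d=T-F; print('tile in stop',d@ex,d@ey)
yt=-0.365; tx=np.array([np.cos(yt),np.sin(yt)])
s=T-tx*(0.038+0.0095+0.018); q=[s[0],s[1],0.178+0.05]
print(env.solve_ik(q,[np.pi,0,yt]))
env.close_gripper(5); st('closed')
env.move_ptp(q,[np.pi,0,yt]); st('above')
q[2]=0.178+0.008; env.line_to(q,rate=.08); st()
q[2]=0.178-0.004; r=env.line_to(q,rate=.012,guard=2.0); st(r)
snap('side','side1')
E
```

```text
tile in stop -0.09393053488460953 -0.007877475248526437
[-0.05002913  0.45748142 -0.37881465  2.11679937  0.28690547  0.61532272
 -2.56524294]
closed t 2.13 xs,ys [-308.8 -728.8] tip 226.8 F [0.4 0.4 0.7] gap 0.01
above t 4.85 xs,ys [-157.6    5.1] tip 50.1 F [ 0.3 -0.5  0.7] gap 0.0
 t 5.53 xs,ys [-158.     5.7] tip 8.1 F [ 0.  -0.3  0.8] gap 0.01
True t 6.2 xs,ys [-158.     5.6] tip 0.3 F [-1.4 -0.8  7.2] gap 0.0
```

View pics/side1.png

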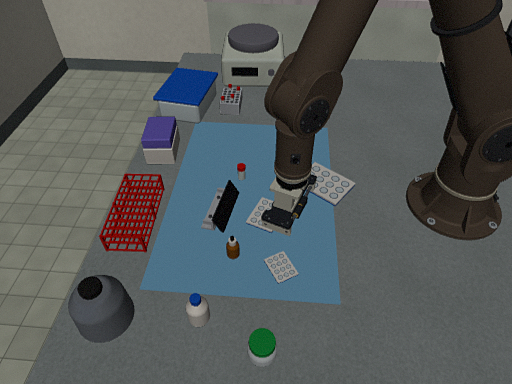

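The arm stands behind the tile with its fingertips near side (278,225), and nothing has been disturbed. The surface is at about z = 0, so I'll push at 1.8 mm.

Run:
```python
from h import *
yt=-0.365
print(env.solve_ik(P(-.015,0,.0018),O()))
p=env.observe()['eef_pos']; env.line_to([p[0],p[1],.178+.0018],rate=.05); st('up')
# to near edge contact + 8mm push along tile x, tile yaw
tx=np.array([np.cos(yt),np.sin(yt)]); c=np.array(p[:2])+tx*.024
env.line_to([c[0],c[1],.1798],rate=.04); st('contact')
env.line_to(P(-.098,0.0,.0018),frame=O(),rate=.03); st('rotated')
p,d=snap('top','top2'); p2,_=snap('side','side2')
cv2.imwrite('pics/z2.png',cv2.resize(p2[150:270,180:340,::-1],None,fx=5,fy=5,interpolation=2))
```

```text
[ 0.0537082   0.69428642 -0.40013994  1.81600053  0.39226838  0.71020776
 -2.29332746]
up t 6.5 xs,ys [-158.     5.6] tip 1.7 F [-0.1  0.3 -1.4] gap 0.01
contact t 7.25 xs,ys [-134.6    0.6] tip 1.8 F [ 0.1 -0.1 -0.1] gap 0.01
rotated t 8.62 xs,ys [-98.2  -0.1] tip 1.8 F [-1.2  0.3  0.2] gap 0.01
```

View pics/z2.png

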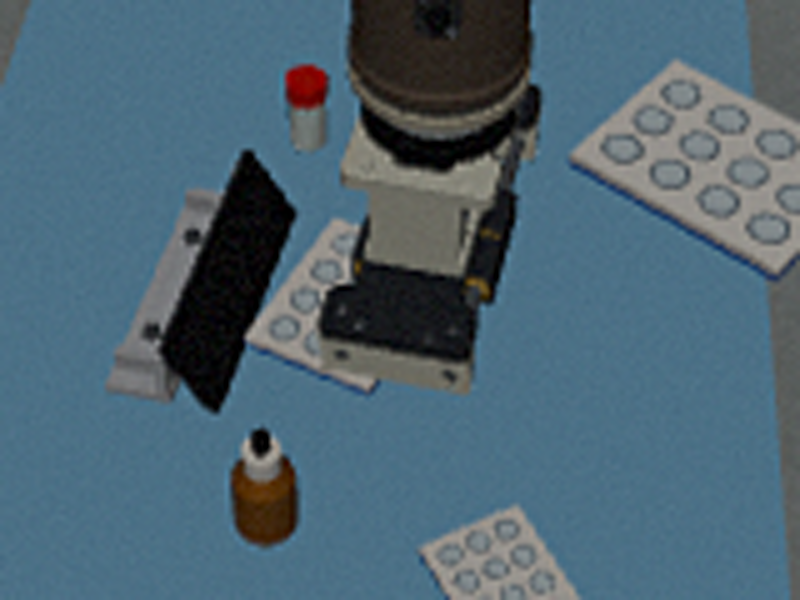

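View pics/top2.png

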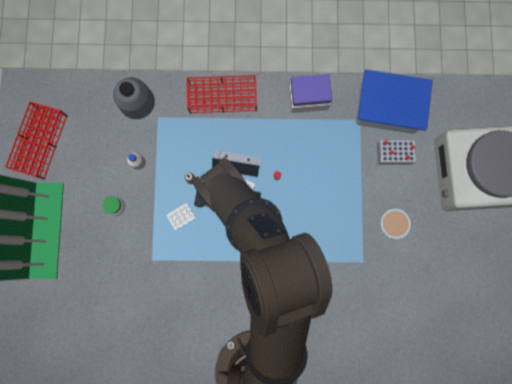

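The tile is now nearly parallel to the stop, its far-left corner at crop (245,340). The vial and dropper are clear of the gripper. I'll keep pushing.

Run:
```python
from h import *
for x in (-.07,-.05,-.035,-.025):
    r=env.line_to(P(x,0,.0013),rate=.03,guard=8); st(r)
    if r: break
p2,_=snap('side','side3')
cv2.imwrite('pics/z3.png',cv2.resize(p2[150:270,180:340,::-1],None,fx=5,fy=5,interpolation=2))
```

```text
False t 9.8 xs,ys [-69.9   0. ] tip 1.4 F [-0.1 -0.1 -0.3] gap 0.01
False t 10.62 xs,ys [-50.  -0.] tip 1.3 F [-0.7  0.7 -0.3] gap 0.0
False t 11.27 xs,ys [-34.9  -0. ] tip 1.3 F [ 0.5  0.3 -0.2] gap 0.01
False t 11.75 xs,ys [-24.8   0. ] tip 1.3 F [-0.3 -0.2  0.1] gap 0.0
```

View pics/z3.png

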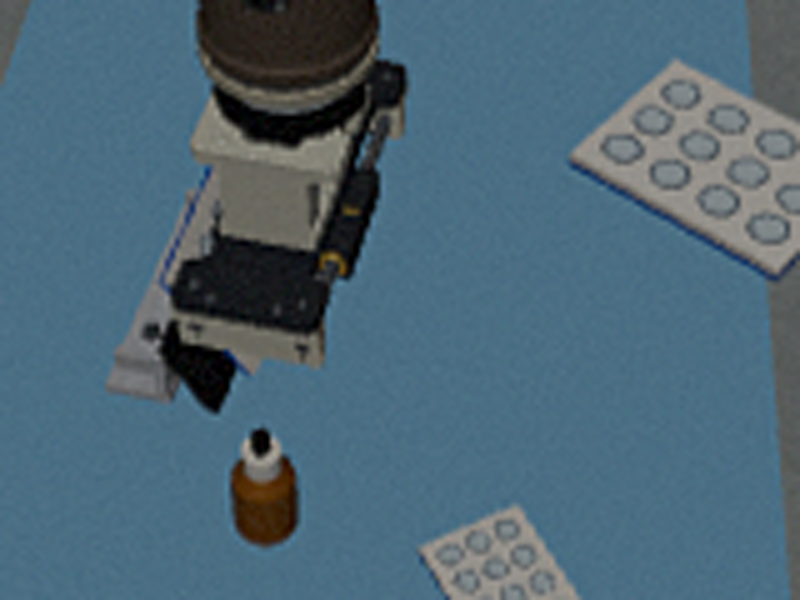

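The tile has ridden up the slope: its blue edge shows at crop (185,225) and its near corner at (250,370). It needs another 10 mm or so. After that I'll back off, rise and look.

Run:
```python
from h import *
r=env.line_to(P(-.0155,0,.0013),rate=.02,guard=6); st(r)
env.line_to(P(-.06,0,.0025),rate=.06); st()
env.line_to(P(-.06,0,.11),rate=.15); st()
p,d=snap('side','side4')
cv2.imwrite('pics/z4.png',cv2.resize(p[150:270,180:340,::-1],None,fx=5,fy=5,interpolation=2))
W=world('side',d).reshape(-1,3); xs=(W[:,:2]-F)@ex; ys=(W[:,:2]-F)@ey
pp=p.reshape(-1,3).astype(int)
k=(pp.min(1)>110)&(xs>-.06)&(xs<.06)&(abs(ys)<.07)&(W[:,2]<.09)&(W[:,2]>.003)
for a in np.arange(-.06,.06,.02):
    m=k&(ys>a)&(ys<a+.02)
    if m.sum()>5: print(round(a,3),m.sum(),'x',np.round(np.percentile(xs[m],[2,98])*1e3),'z',np.round(np.percentile(W[m,2],[2,98])*1e3),np.polyfit(xs[m],W[m,2],1).round(3))
```

```text
True t 12.24 xs,ys [-17.6  -0. ] tip 0.7 F [-1.7  0.6  0.3] gap 0.01
 t 13.1 xs,ys [-59.7   0. ] tip 2.6 F [ 0.6  0.  -0.2] gap 0.01
 t 13.97 xs,ys [-60.3  -0.3] tip 109.3 F [-0.5  0.7  0.1] gap 0.01
0.0 23 x [32. 59.] z [ 4. 67.] [-2.098  0.119]
0.02 23 x [31. 60.] z [ 4. 69.] [-2.196  0.125]
0.04 30 x [-3. 59.] z [ 3. 57.] [-0.344  0.03 ]
```

View pics/z4.png

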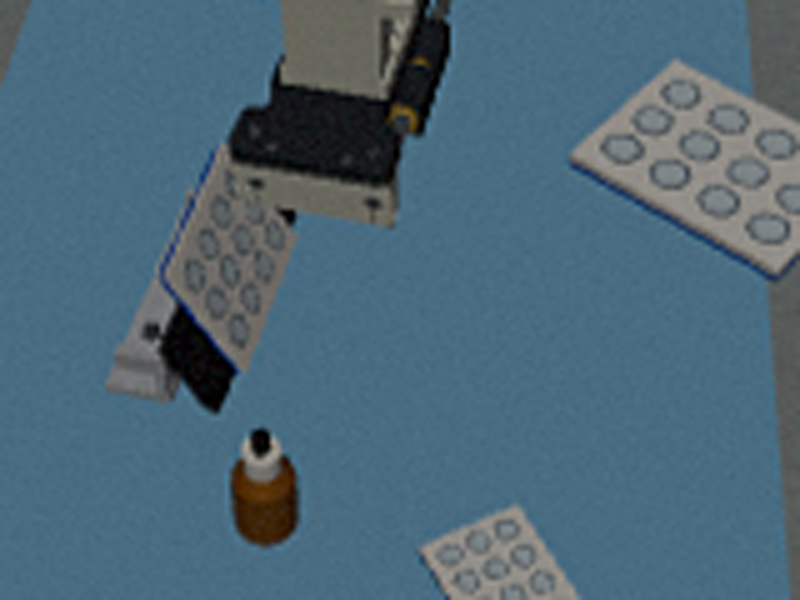

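The tile leans stably on the slope by itself, wells facing the robot, from its raised edge at crop (160,270)-(215,155) to its lower corner at (240,372). Now I'll go over it and push from behind.

Run:
```python
from h import *
env.line_to(P(.078,-.004,.11),rate=.12); st('over')
env.line_to(P(.078,-.004,.051),rate=.08,guard=6); st('down')
p,d=snap('side','side5')
cv2.imwrite('pics/z5.png',cv2.resize(p[150:270,180:340,::-1],None,fx=5,fy=5,interpolation=2))
```

```text
over t 15.32 xs,ys [77.5 -3.8] tip 110.0 F [-0.6 -0.6 -0.2] gap 0.0
down t 16.21 xs,ys [78.2 -3.8] tip 51.4 F [-0.1 -0.5  1. ] gap 0.01
```

View pics/z5.png

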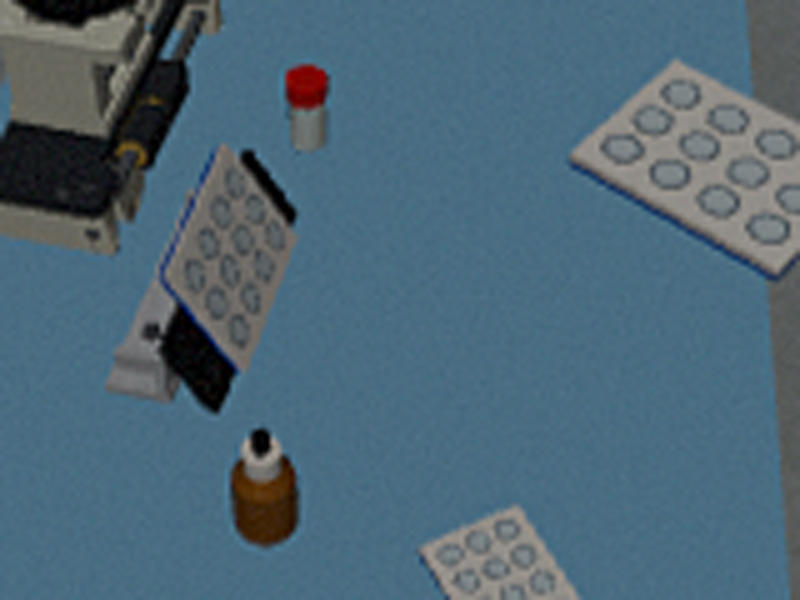

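The tile leans across crop (160-295,145-370), clear on all sides, with the fingers behind it at (120,190). I'll push it back slowly.

Run:
```python
from h import *
for x in (.045,.03,.015,.0):
    r=env.line_to(P(x,-.004,.052),rate=.035,guard=8); st(r)
    if r: break
p,d=snap('side','side6')
cv2.imwrite('pics/z6.png',cv2.resize(p[150:270,180:340,::-1],None,fx=5,fy=5,interpolation=2))
```

```text
False t 17.35 xs,ys [45.2 -4. ] tip 52.0 F [ 0.2  0.4 -0.6] gap 0.01
False t 17.93 xs,ys [29.9 -4. ] tip 52.1 F [0.2 0.5 0.2] gap 0.01
False t 18.5 xs,ys [15. -4.] tip 52.1 F [-0.3  0.  -1.1] gap 0.0
False t 19.07 xs,ys [-0. -4.] tip 52.1 F [ 0.7 -0.5 -0.1] gap 0.01
```

View pics/z6.png

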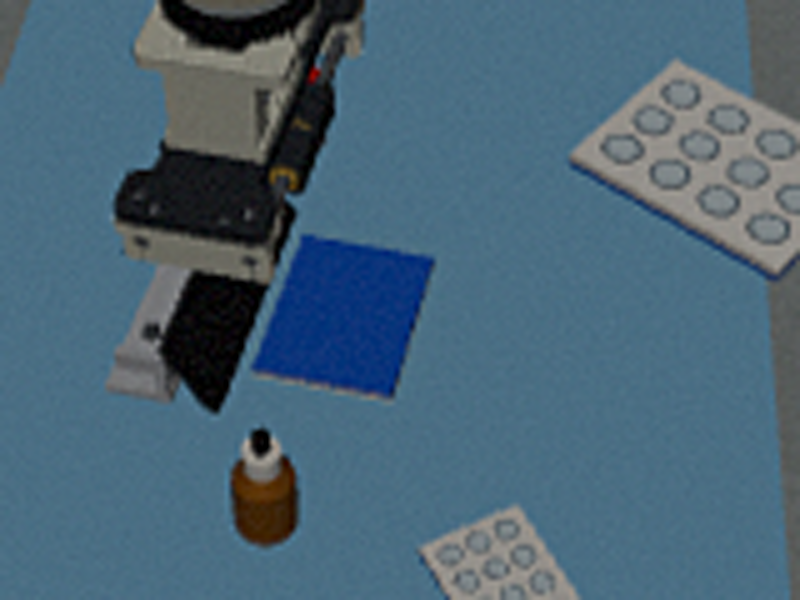

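The tile lies flat with its blue underside up, crop (255-433,235-397), in front of the stop. I'll retract and do a final check.

Run:
```python
from h import *
env.line_to(P(.01,-.004,.2),rate=.15)
env.move_ptp([0.3,-0.5,0.42],[np.pi,0,-0.9]); st()
p,d=snap('side','side7'); t,dt=snap('top','top7')
W=world('side',d); pi=p.astype(int)
k=(pi[...,2]>pi[...,0]+60)&(pi[...,1]<80)&(abs(W[...,0]-.55)<.1)&(abs(W[...,1]-.08)<.1)
Q=W[k];xs=(Q[:,:2]-F)@ex; print(k.sum(),'x',xs.min(),xs.max(),'z',np.percentile(Q[:,2],[2,50,98]))
cv2.imwrite('pics/z7.png',np.hstack([t[100:300,100:340,::-1],p[120:320,150:390,::-1]]).repeat(1,0))
```

```text
t 22.6 xs,ys [-213.5 -616. ] tip 241.9 F [ 0.6  0.6 -0.8] gap 0.01
779 x -0.0865192765189503 -0.010242731627454062 z [0.00327554 0.00627286 0.00965831]
```

View pics/z7.png

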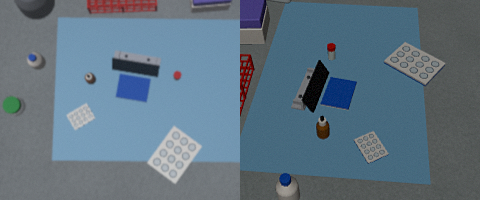

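The tile is flat, blue side up, at (132,88) in the left half of the crop. The vial, dropper and other tiles stand where they were, so I'm handing it in.

```bash
python3 -c "
from h import *
env.sign_off(); print(env.observe()['t'])"
```

```text
the job is handed in; nothing more can be done
the job is handed in; nothing more can be done
```

The 76 x 100 mm tile is turned over and lies flat on the mat, wells down, in front of the stop; the job is handed in. I pushed it up the slope with closed fingertips, and it leaned there on its own after I backed off. I then reached behind its raised edge and tipped it back towards the robot.

**Last checks:**
- **Tile:** the side camera shows the blue underside up, about 6 mm above the bench (the tile is 7 mm thick), lying 10 to 87 mm in front of the foot.
- **Other things:** in the final pictures the vial, dropper and look-alike tiles stand where they were, judged by eye. I did not re-measure any of the bystanders.
- **Robot:** it was well clear of everything, at 22.6 s of the 51 s allowed.

**Not as planned:** the 6 N guard stopped the final push about 2 mm early, but the tile was already at its full lean, with its raised edge about 66 mm high. The highest force printed was about 7 N, when the fingertips first touched the bench.

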